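Shoot the safety bolt on a hen-house hatch

TASK

Bolt the hen-house hatch that lies on the bench: hold the red spring catch pressed right down with one fingertip and, with the other, push the bolt's black thumb tab until the bolt is fully home in its keeper. Keep the catch held down all the way, and only then take the hand off so that the catch springs up and locks the bolt. Only press and push: nothing is gripped or picked up, and the tools and other things lying about, on the hatch too, are left alone.

Things in the scene. Friction and masses are not known exactly. Their poses are not given: they have to be found in the camera images.
- hatch: Boarded hatch in its frame, fixed face up on the bench, 340 (x) x 370 (y) mm, face 40 mm above the bench. Origin on the bench top below the middle of the bolt's base plate (84 x 112 mm, its face 43 mm up). +y: the way the bolt shoots, from door to frame; x: across the bolt, red catch at -x, black tab at +x. Two iron holdfasts, 100 mm high, stand at x = +-150, y = -230 to -294 mm.
- bar_mid (a point): Fixed point in the bolt's middle line, 54 mm above the bench, halfway between the two guide staples at y = -45 and +45 mm from it; the staples are 33 mm wide (x), their tops 64 mm above the bench. Axes as the hatch's.
- catch_top (a point): Centre of the top of the catch's red pad, 22 (x) x 64 (y) mm, 26 mm to the -x side of the bar; 60 mm above the bench when up; axes as the hatch's. Pressed anywhere, the pad goes straight down 7 mm to a firm stop, then still 3 mm proud of its housing; this point moves with it. The spring pushes back 2.5 N at first, 6 N fully down. A fingertip can slide along the pad.
- tab_back (a point): Middle of the flat back (-y) face, to be pushed, of the black tab: 28 wide (x), 24 high, 6 mm thick, 51 to 75 mm above the bench. The point is 63 mm up, 24 mm to the +x side of the bar, 50 mm across from the pad's middle line. Bolt drawn: 6 mm to the -y side of the pad's middle. Moves with the bolt. Free space behind it down to the base plate. Axes as the hatch's.
- bolt (a joint): Bolt's travel along +y, m: 0 drawn (as it starts), 0.030 at its firm end stop, fully home in the keeper. Slides stiffly, about 2 N, and stays where left. It has notches 10 mm apart: with the catch up, a tooth sits in a notch and the bolt cannot move more than about 1 mm; it is free once the pad is at least 5 mm down.
- catch (a joint): How far the catch is pressed down, m: 0 up (sprung, locking the bolt), 0.007 right down.
- keeper (a point): Middle of the keeper staple on the frame, 83 mm along +y from bar_mid, that receives the end of the bar; 33 mm wide, its top 64 mm above the bench. Axes as the hatch's.
- chisel: Chisel lying on the hatch beyond the bolt, about 230 mm long, handle 26 mm thick; leave alone.
- screw_tin: Closed round tin, 54 mm across, 32 mm high, standing on the hatch behind the bolt's tail; origin at its foot; leave alone.
- pencil: Flat blue carpenter's pencil, about 170 mm long, 8 mm thick, lying on the hatch's rail on the robot's side of the bolt; leave alone.
- hammer: Hammer lying on the bench; leave alone.
- glue: Glue bottle, 64 mm across, 170 mm high, standing on the bench; origin at its foot; leave alone.
- plane: Block plane on the bench, 160 x 45 x 45 mm; leave alone.
- tape: Tape measure on the bench, 75 x 37 x 62 mm; leave alone.

How it is judged:
By the outcome, as a careful person would: the job done as asked, in the order asked, and still so for the second after the job is handed in, with the robot touching nothing.
It also fails if it takes over 38 s, if anything falls off the work surface, if the arm or the gripper's body presses on something with over 40 N, if the wrist force passes 120 N, or if a joint passes its speed limit or range.

ROBOT

A 6-joint arm with a two-finger parallel gripper is mounted at the origin on the work surface. World frame = base frame: x ahead of the robot, y to its left, z up, the work surface at z = 0. Lengths are in m, angles in rad, forces in N, time in s.
With the tool pointing down it reaches from about 0.375 to 0.975 m from the base axis. Payload 3.8 kg.
Tool frame: the origin (TCP) lies on the mounting face of the last link; the fingertips stand 173 mm ahead of it and the grasp point (between the pads) lies bot.grip_point_offset ahead of it (bot.grip_point_offset is the distance from the TCP to the grasp point, in m); z points along the fingers, y is the line along which they close (so a half turn about z gives the same grasp; the last joint's range is limited). The gripper opens to 85 mm and grips with 20 to 120 N. Pads are 22 mm wide; open, the fingers measure 114 mm over their backs; the gripper's body (76 mm by 85 mm) begins 54 mm behind the grasp point. The pads swing forward as they close: fully open they stand 13 mm farther back than shut.
Start: joints at [-1.319, 0.264, 1.604, -0, 1.274, -0.037], TCP at [0.192, -0.647, 0.405] pointing down, gripper open.
Joint ranges: [-2.63, 2.63], [-0.94, 2.18], [0.31, 2.57], [-1.31, 4.45], [0, 2.66], [-2.55, 2.55]. Speed limits (rad/s): [2.57, 2.57, 3.14, 3.14, 3.14, 3.14].

INTERFACE

Orientations are given as a unit quaternion [x, y, z, w].
In Python, from rig import bot, vision, workorder, nets gives the robot as it stands.
- The arm moves only by the tool servo_tool, never from a script. Its argument "series" is a list of rows, each a list of 7 numbers: the finger opening in cm, from 0 to 8.54, then the shift along the tool's x, y, z in cm, then the turn, a rotation vector about the tool's x, y, z in rad. In form: [[claw, tx, ty, tz, ax, ay, az], ...]. A call has 1 to 20 rows; each row is the pose to reach, as a shift and turn from the pose commanded when the call began, along the tool's axes at that moment; what a row does not reach only later rows make up. A row lasts 1/8 s, in which the tool goes at most 62.5 mm and 10.7 degrees, less where a joint would pass 70% of its speed; a pose out of reach is approached as far as the arm can. A call with a gripper value outside its range is refused whole. The fingers move at their own pace and stop on an object; "newtons" is the grip in N (left out, the last holds). Time passes only in rows, so rows that repeat a pose let the fingers close. It gives the time, the measured TCP pose, the force, the opening and the grip force at its end, in the units of the state.
- bot.state(): the state, without advancing time (a new reading comes with each control period).
- vision.get_image(name): name is "scene" or "top" or "wrist"; returns a dict with "img" (480x640x3 uint8, blue, green, red), "depth" (480x640 float32, m along the optical axis (not along the pixel's ray), 0 where there is no reading), "fx", "fy", "cx", "cy" (pixels), "origin" and "orientation" of the camera in the world. Camera axes: x right, y up, looking along -z (the intrinsics and any distortion apply to the point x, -y, -z); pixel columns grow to the right and rows downward; lengths in m; the calibration is good to about 2 mm. A picture is of the moment at which its call begins.
- workorder.hand_in(): hands the job in; it is judged then, once.
Trained networks look in the newest picture that a camera, given by its name, has taken for a name from the list of things; names that differ only in an ending like _2 or _b are one class to them, and where a whole thing is asked for, a point or a joint stands for the part that bears it (a point fixed in the world has none). Each returns a list of dicts, best first, with "p" (0 to 1); they miss things now and then, are a little off and sometimes report something else, mostly with a low value. They report only what shows in the picture. A call takes as long as a camera call.
- nets.look_for(thing, camera): "location" ([column, row] in pixels, amid what is visible of it).
The state is a dict: "time": time; "joints": joint angles; "dq": joint speeds; "joint_efforts": joint torques, N m; "tool_pos": TCP position; "orientation": TCP orientation; "contact_force": force on the tool from outside, world axes, zero at the start; "wrist_torque": the same for the moment, N m; "width": finger opening in m; "gripper_force": force on a finger pad.
Only numpy, scipy, OpenCV 4.12 (cv2) and the standard library are available. Lean on these libraries where they do the work, as an engineer would, in place of code of your own. Each camera call takes 0.05 s, during which the arm holds its last target. There are 200 camera calls.

## Working session

There is one attempt and no reset: what is moved stays moved. The work goes in short steps, Python scripts to look and compute and a tool call to move; the robot and the scene stay as the last step left them, time stands still between calls to the robot, and variables do not carry over. Pictures are saved under pics/ and viewed, at most 10 in all, crops included, and the job is handed in when it is done.

Besides the shell and the picture viewer there is one more tool, called by a JSON object that holds its "fn" and its "kwargs". servo_tool: Moves the arm, as the interface text tells. Its arguments: {"type":"object","properties":{"series":{"type":"array","items":{"type":"array","items":{"type":"number"}}},"newtons":{"type":"number"}},"required":["series"]}

```bash
mkdir -p pics; ls
cat > h.py <<'E'
from rig import bot, vision, workorder, nets
import numpy as np, cv2
from scipy.spatial.transform import Rotation as R
def px2w(im,c,r,z=None):
    """pixel -> world, by depth, or by intersecting plane z"""
    d=np.array([(c-im['cx'])/im['fx'],-(r-im['cy'])/im['fy'],-1.])
    M=R.from_quat(im['orientation']).as_matrix(); o=np.array(im['origin']); v=M@d
    if z is None:
        s=float(im['depth'][int(round(r)),int(round(c))])
    else: s=(z-o[2])/v[2]
    return o+s*v
E
python3 - <<'E'
from h import *
for cam in ['top','scene']:
    im=vision.get_image(cam); cv2.imwrite(f'pics/{cam}1.png',im['img']); print(cam,im['origin'],im['fx'],[k for k in im])
    for t in ['hatch','catch_top','tab_back','keeper','bolt','chisel','screw_tin','pencil','glue','hammer']:
        for d in nets.look_for(t,cam)[:2]:
            print(t,round(d['p'],2),np.round(d['location']),np.round(px2w(im,*d['location']),3))
s=bot.state(); print(s,bot.grip_point_offset)
E
```

```text
pics
top [0.36662463 0.00936539 1.65926304] 584.9657578821959 ['img', 'depth', 'fx', 'fy', 'cx', 'cy', 'origin', 'orientation']
hatch 0.59 [355. 247.] [ 0.547 -0.089  0.043]
catch_top 0.72 [337. 251.] [ 0.537 -0.038  0.057]
tab_back 0.68 [336. 240.] [ 0.565 -0.036  0.058]
keeper 0.57 [354. 248.] [ 0.545 -0.086  0.037]
bolt 0.73 [338. 239.] [ 0.571 -0.043  0.04 ]
chisel 0.98 [368. 195.] [ 0.689 -0.125  0.069]
chisel 0.31 [494. 222.] [ 0.603 -0.458  0.112]
screw_tin 0.75 [384. 245.] [ 0.55  -0.166  0.075]
screw_tin 0.23 [174. 217.] [0.638 0.412 0.058]
pencil 0.71 [361. 296.] [ 0.413 -0.103  0.043]
glue 0.8 [496. 219.] [ 0.608 -0.457  0.127]
scene [ 1.03270714 -0.57133296  1.13717174] 505.613566745937 ['img', 'depth', 'fx', 'fy', 'cx', 'cy', 'origin', 'orientation']
hatch 0.9 [275. 286.] [ 0.579 -0.133  0.041]
hatch 0.26 [229. 249.] [ 0.418 -0.117  0.053]
catch_top 0.53 [284. 244.] [ 0.53  -0.028  0.059]
tab_back 0.84 [294. 254.] [ 0.567 -0.035  0.052]
tab_back 0.45 [279. 286.] [ 0.586 -0.128  0.041]
keeper 0.73 [278. 285.] [ 0.581 -0.127  0.038]
chisel 0.78 [313. 304.] [ 0.694 -0.133  
[... 359 characters left out ...]
86384e+00,  2.63910972e-01,  1.60400338e+00,  5.07478899e-06,
        1.27372630e+00, -3.69049335e-02]), 'dq': array([-2.30551693e-03, -4.60102032e-04,  5.50872285e-04, -2.18575659e-04,
        6.07891193e-04,  5.24645521e-05]), 'joint_efforts': array([ 1.10225541e-03, -5.15078580e+01, -3.67731214e+01,  2.11627748e-04,
        7.94789521e-04,  1.53897093e-05]), 'tool_pos': array([ 0.19225952, -0.64703212,  0.40467049]), 'orientation': array([ 9.89589837e-01,  1.43916481e-01, -1.62891707e-07, -2.41194994e-05]), 'contact_force': array([1.31877674, 0.60054612, 0.09722977]), 'wrist_torque': array([ 0.05302384,  0.0063354 , -0.01968116]), 'gripper_force': 0.0, 'width': 0.08548394100287889} 0.1547
```

Run:
```python
import cv2
a=cv2.imread('pics/top1.png')[170:330,270:450]; b=cv2.imread('pics/scene1.png')[200:360,190:370]
cv2.imwrite('pics/c1.png',cv2.hconcat([cv2.resize(a,(400,356),interpolation=2),cv2.resize(b,(400,356),interpolation=2)]))
```

```text
(no output)
```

View pics/c1.png

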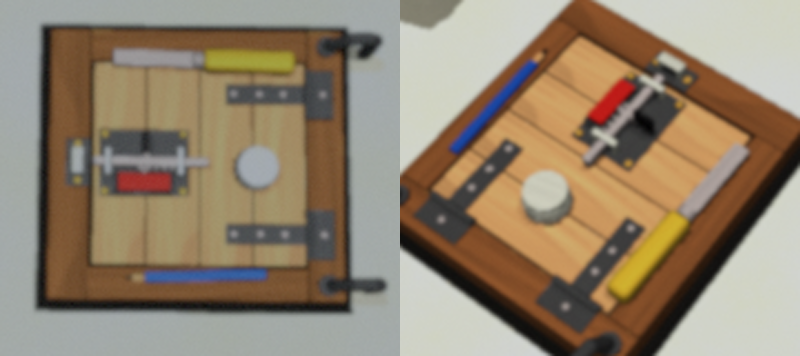

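The crop shows the bolt shooting along world +y (left in the top view), with the red pad at about top pixel (334,252) on the robot's side and the black tab at about (336,234). The tin is behind the bolt's tail, and the hatch axes roughly match the world axes.

```bash
cat >> h.py <<'E'
def shift(p,yaw,s=None):
    """tool-frame shift (cm) & rotvec to go to TCP p, pointing down, tool x at world angle yaw"""
    s=s or bot.state(); A=R.from_quat(s['orientation'])
    B=R.from_matrix(np.array([[np.cos(yaw),np.sin(yaw),0],[np.sin(yaw),-np.cos(yaw),0],[0,0,-1]]))
    return np.round(A.inv().apply(np.array(p)-s['tool_pos'])*100,2), np.round((A.inv()*B).as_rotvec(),4)
def seg(im,kind,z):
    b,g,r=[im['img'][...,i].astype(int) for i in range(3)]
    m=((r>110)&(g<60)&(b<60)) if kind=='red' else kind(b,g,r)
    n,l,st,c=cv2.connectedComponentsWithStats(m.astype(np.uint8)); k=1+np.argmax(st[1:,4])
    rr,cc=np.nonzero(l==k)
    P=np.array([px2w(im,x,y,z)[:2] for x,y in zip(cc,rr)]).astype(np.float32)
    return cv2.minAreaRect(P),len(P)
E
python3 - <<'E'
from h import *
im=vision.get_image('top'); print(seg(im,'red',.06))
print(shift([.54,-.06,.36],np.pi/2))
E
```

```text
(((1.027538776397705, 0.47696539759635925), (0.14834579825401306, 0.10846038907766342), 89.13279724121094), 1216)
(array([ 50.06, -46.37,   4.47]), array([ 0.    , -0.    , -1.2821]))
```

{"fn": "servo_tool", "kwargs": {"series": [[4.2,4.2,-3.9,0.4,0,0,-0.11],[4.2,8.4,-7.8,0.8,0,0,-0.22],[4.2,12.6,-11.7,1.2,0,0,-0.33],[4.2,16.8,-15.6,1.6,0,0,-0.44],[4.2,21,-19.5,2,0,0,-0.55],[4.2,25.2,-23.4,2.4,0,0,-0.66],[4.2,29.4,-27.3,2.8,0,0,-0.77],[4.2,33.6,-31.2,3.2,0,0,-0.88],[4.2,37.8,-35.1,3.6,0,0,-0.99],[4.2,42,-39,4,0,0,-1.1],[4.2,46.2,-42.9,4.4,0,0,-1.21],[4.2,50,-46.4,4.5,0,0,-1.28],[4.2,50,-46.4,4.5,0,0,-1.28],[4.2,50,-46.4,4.5,0,0,-1.28]]}}

```text
time: 2.9
tool_pos: [0.5392, -0.0599, 0.3596]
orientation: [0.708, 0.707, -0.0, -0.0]
contact_force: [-0.3, -0.2, 0.4]
width: 0.0421
gripper_force: 0.0
```

Run:
```python
from h import *
im=vision.get_image('wrist'); cv2.imwrite('pics/w1.png',im['img']); print(im['origin'],im['orientation'])
for t in ['catch_top','tab_back','keeper','bolt','screw_tin']:
    for d in nets.look_for(t,'wrist')[:2]:
        print(t,round(d['p'],2),np.round(d['location']),np.round(px2w(im,*d['location']),4))
print(seg(im,'red',.06))
s=bot.state();print(s['time'],s['tool_pos'],s['orientation'],s['contact_force'],s['width'])
```

```text
[0.53861874 0.02162062 0.32924013] [-1.61258746e-01  2.27409257e-04 -5.89747011e-04  9.86911960e-01]
catch_top 0.76 [306. 188.] [ 0.5329 -0.0292  0.0599]
tab_back 0.93 [342. 195.] [ 0.5585 -0.0343  0.0609]
bolt 0.79 [345. 197.] [ 0.5604 -0.0355  0.0599]
screw_tin 0.7 [332. 360.] [ 0.5523 -0.1608  0.0717]
(((0.5337066054344177, -0.030012309551239014), (0.06083305925130844, 0.019101543352007866), 88.96715545654297), 2078)
3.2 [ 0.53897807 -0.06090746  0.35981044] [7.08485795e-01 7.05725065e-01 2.63364971e-05 1.03723253e-04] [ 0.01940257 -0.6679763   0.42107497] 0.04200001506207508
```

View pics/w1.png

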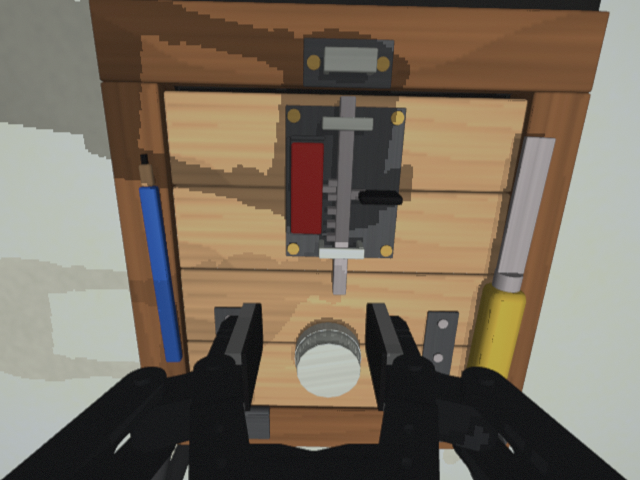

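Run:
```python
from h import *
im=vision.get_image('wrist')
for n,c,r,z in [('keeper',350,60,.064),('stapleF',347.5,124,.064),('stapleB',341.5,253,.064),('tabL',359,199,.075),('tabR',402,199,.075),('tail',340,290,.058),('tip',348,100,.058)]:
    print(n,np.round(px2w(im,c,r,z),4))
for c,r in [(293,117),(398,118),(293,249),(387,251)]: print(np.round(px2w(im,c,r,.043),4))
```

```text
keeper [0.5614 0.0504 0.064 ]
stapleF [0.5608 0.0125 0.064 ]
stapleB [ 0.5586 -0.0769  0.064 ]
tabL [ 0.5686 -0.0348  0.075 ]
tabR [ 0.5971 -0.0349  0.075 ]
tail [ 0.5584 -0.1092  0.058 ]
tip [0.5612 0.0273 0.058 ]
[0.5243 0.0166 0.043 ]
[0.5977 0.0157 0.043 ]
[ 0.5224 -0.0812  0.043 ]
[ 0.5956 -0.0831  0.043 ]
```

The wrist picture shows the pad at cols 290–323, rows 142–234 and the tab at cols 359–402, row ~199. The staples are at rows 124 and 253, so the hatch yaw is about −0.02 rad. Next I go just above and behind the tab.

Run:
```python
from h import *
print(shift([.5583,-.0525,.258],np.pi/2-.02))
```

```text
(array([ 0.83,  1.92, 10.18]), array([0.0002, 0.0001, 0.0163]))
```

{"fn": "servo_tool", "kwargs": {"series": [[4.2,0.8,1.9,3,0,0,0.016],[4.2,0.8,1.9,6,0,0,0.016],[4.2,0.8,1.9,8.5,0,0,0.016],[4.2,0.8,1.9,10.2,0,0,0.016],[4.2,0.8,1.9,10.2,0,0,0.016]]}}

```text
time: 3.88
tool_pos: [0.5576, -0.0521, 0.2563]
orientation: [0.714, 0.701, -0.001, -0.001]
contact_force: [0.2, -0.3, -0.6]
width: 0.0417
gripper_force: 0.0
```

Run:
```python
from h import *
im=vision.get_image('wrist'); cv2.imwrite('pics/w2.png',im['img']); im2=vision.get_image('scene')
cv2.imwrite('pics/s2.png',cv2.hconcat([cv2.resize(im['img'],(400,300)),cv2.resize(im2['img'][170:320,210:410],(400,300))]))
print(seg(im,'red',.06)); d=im['depth']
for c,r in [(215,330),(425,330)]: print(px2w(im,c,r))
s=bot.state();print(s['time'],s['tool_pos'],s['orientation'],s['contact_force'],s['width'])
```

```text
(((0.5334459543228149, -0.02562187984585762), (0.05364348366856575, 0.021266065537929535), 88.72161102294922), 4905)
[ 0.50202925 -0.0827373   0.03932465]
[ 0.61602552 -0.08384991  0.04060404]
3.975 [ 0.55877897 -0.05213107  0.25839578] [7.13546085e-01 7.00608112e-01 3.08974440e-04 4.02084477e-04] [ 0.1831248  -0.31421879  0.46920232] 0.04215289388056522
```

View pics/s2.png

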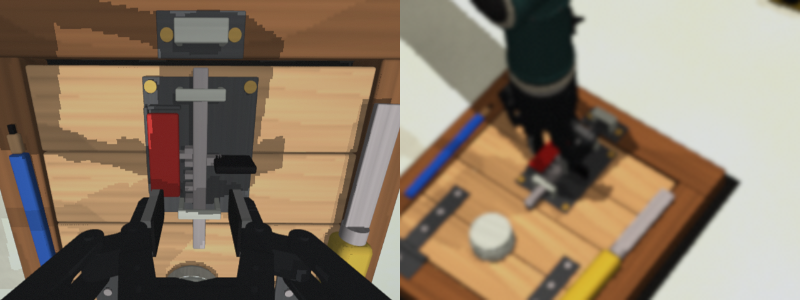

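The wrist view shows the left fingertip in line with the red pad's rear end and the right fingertip behind the tab (tips near (150,195) and (240,195) in the half picture). Now I creep down.

{"fn": "servo_tool", "kwargs": {"series": [[4.2,0,0,1.0,0,0,0],[4.2,0,0,1.8,0,0,0],[4.2,0,0,2.2,0,0,0],[4.2,0,0,2.4,0,0,0],[4.2,0,0,2.4,0,0,0]]}}

```text
time: 4.6
tool_pos: [0.5584, -0.0519, 0.2335]
orientation: [0.713, 0.701, -0.0, -0.0]
contact_force: [-0.1, -1.4, 0.4]
width: 0.0423
gripper_force: 0.0
```

{"fn": "servo_tool", "kwargs": {"series": [[4.2,0,0,0.2,0,0,0],[4.2,0,0,0.3,0,0,0],[4.2,0,0,0.3,0,0,0]]}}

```text
time: 4.97
tool_pos: [0.5586, -0.0519, 0.2311]
orientation: [0.713, 0.701, 0.0, 0.0]
contact_force: [-0.4, 0.2, 2.3]
width: 0.0419
gripper_force: 1.2
```

{"fn": "servo_tool", "kwargs": {"series": [[4.2,0,0,0.2,0,0,0],[4.2,0,0,0.3,0,0,0],[4.2,0,0,0.3,0,0,0]]}}

```text
time: 5.35
tool_pos: [0.5586, -0.0519, 0.2279]
orientation: [0.713, 0.701, 0.0, 0.0]
contact_force: [-0.1, 0.6, 3.8]
width: 0.0419
gripper_force: 2.0
```

{"fn": "servo_tool", "kwargs": {"series": [[4.2,0,0,0.2,0,0,0],[4.2,0,0,0.3,0,0,0],[4.2,0,0,0.3,0,0,0]]}}

```text
time: 5.72
tool_pos: [0.5586, -0.052, 0.2249]
orientation: [0.713, 0.701, 0.0, 0.0]
contact_force: [0.0, 0.5, 5.3]
width: 0.0423
gripper_force: 2.7
```

{"fn": "servo_tool", "kwargs": {"series": [[4.2,0,0,0.1,0,0,0],[4.2,0,0,0.15,0,0,0],[4.2,0,0,0.15,0,0,0]]}}

```text
time: 6.1
tool_pos: [0.5587, -0.052, 0.2243]
orientation: [0.713, 0.701, 0.0, 0.0]
contact_force: [-2.0, -0.8, 11.0]
width: 0.0421
gripper_force: 5.6
```

{"fn": "servo_tool", "kwargs": {"series": [[4.2,0,0,0.06,0,0,0],[4.2,0.3,0,0.06,0,0,0],[4.2,0.6,0,0.06,0,0,0],[4.2,0.9,0,0.06,0,0,0],[4.2,1.2,0,0.06,0,0,0],[4.2,1.5,0,0.06,0,0,0],[4.2,1.5,0,0.06,0,0,0]]}}

```text
time: 6.98
tool_pos: [0.5597, -0.039, 0.2245]
orientation: [0.713, 0.701, -0.001, 0.003]
contact_force: [-1.5, -9.9, 10.9]
width: 0.042
gripper_force: 6.2
```

Run:
```python
from h import *
im=vision.get_image('wrist'); cv2.imwrite('pics/w3.png',im['img'])
s=bot.state();print(s['time'],s['tool_pos'],s['contact_force'])
```

```text
7.025 [ 0.55972324 -0.03904325  0.22446517] [ -1.23484279 -10.36868615  10.75079298]
```

View pics/w3.png

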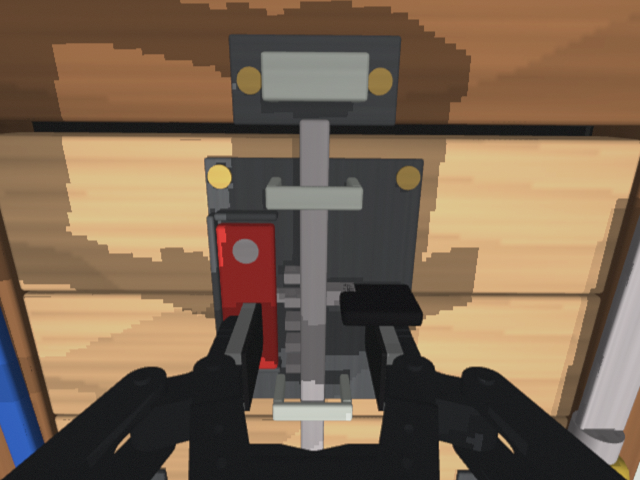

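The picture shows the catch down under the left finger and the right finger against the tab (about (380,305)), with the bar moving toward the keeper. I keep pushing.

{"fn": "servo_tool", "kwargs": {"series": [[4.2,0.3,0,0,0,0,0],[4.2,0.6,0,0,0,0,0],[4.2,0.9,0,0,0,0,0],[4.2,1.2,0,0,0,0,0],[4.2,1.2,0,0,0,0,0]]}}

```text
time: 7.65
tool_pos: [0.56, -0.0269, 0.2244]
orientation: [0.713, 0.701, -0.001, 0.003]
contact_force: [-1.2, -9.8, 10.4]
width: 0.0419
gripper_force: 6.0
```

{"fn": "servo_tool", "kwargs": {"series": [[4.2,0.3,0,0,0,0,0],[4.2,0.6,0,0,0,0,0],[4.2,0.9,0,0,0,0,0],[4.2,0.9,0,0,0,0,0]]}}

```text
time: 8.15
tool_pos: [0.5602, -0.0177, 0.2244]
orientation: [0.713, 0.701, -0.0, 0.003]
contact_force: [-0.9, -8.3, 11.1]
width: 0.0422
gripper_force: 6.0
```

{"fn": "servo_tool", "kwargs": {"series": [[4.2,0.2,0,0,0,0,0],[4.2,0.4,0,0,0,0,0],[4.2,0.4,0,0,0,0,0]]}}

```text
time: 8.52
tool_pos: [0.5603, -0.0162, 0.2245]
orientation: [0.713, 0.701, -0.002, 0.005]
contact_force: [-2.9, -22.0, 10.8]
width: 0.0422
gripper_force: 12.2
```

{"fn": "servo_tool", "kwargs": {"series": [[4.2,0.15,0,0,0,0,0],[4.2,0.15,0,0,0,0,0]]}}

```text
time: 8.78
tool_pos: [0.5603, -0.0158, 0.2245]
orientation: [0.713, 0.701, -0.003, 0.005]
contact_force: [-2.3, -27.1, 10.3]
width: 0.0423
gripper_force: 14.5
```

Run:
```python
from h import *
im=vision.get_image('wrist'); cv2.imwrite('pics/w4.png',im['img'])
s=bot.state();print(s['time'],s['tool_pos'],s['contact_force'])
```

```text
8.825 [ 0.56027315 -0.01583129  0.22450045] [ -1.86080509 -26.73368869  11.07784306]
```

View pics/w4.png

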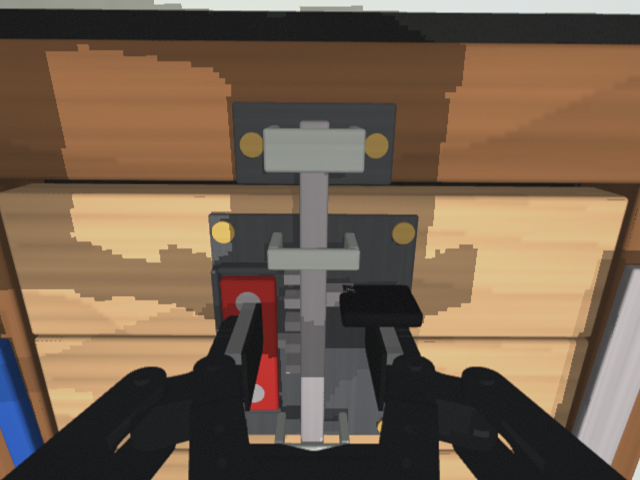

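The bar's end shows through the keeper (about (315,125)), and the stop is firm at 27 N with the catch still down. I ease the push off, then lift straight up.

{"fn": "servo_tool", "kwargs": {"series": [[4.2,-0.3,0,0,0,0,0],[4.2,-0.6,0,0,0,0,0],[4.2,-0.6,0,0,0,0,0],[4.2,-0.6,0,-0.5,0,0,0],[4.2,-0.6,0,-1.5,0,0,0],[4.2,-0.6,0,-4,0,0,0],[4.2,-0.6,0,-8,0,0,0],[4.2,-0.6,0,-12,0,0,0],[4.2,-0.6,0,-12,0,0,0]]}}

```text
time: 9.95
tool_pos: [0.5604, -0.0165, 0.346]
orientation: [0.713, 0.701, 0.002, 0.003]
contact_force: [0.4, -0.6, -0.0]
width: 0.042
gripper_force: 0.0
```

Run:
```python
from h import *
im=vision.get_image('wrist'); cv2.imwrite('pics/w5.png',im['img'])
print(seg(im,'red',.06)); d=im['depth']; b=im['img']
m=(b[...,2]>110)&(b[...,1]<60)&(b[...,0]<60)
rr,cc=np.nonzero(m); print(np.median([px2w(im,c,r)[2] for c,r in zip(cc,rr)]))
for t in ['tab_back','catch_top']:print(t,[(q['p'],px2w(im,*q['location'])) for q in nets.look_for(t,'wrist')[:1]])
s=bot.state();print(s['time'],s['tool_pos'],s['contact_force'])
```

```text
(((0.5335125923156738, -0.03046412020921707), (0.06328801810741425, 0.021616162732243538), 87.83676147460938), 2409)
0.060293911916049714
tab_back [(0.72, array([ 0.55996861, -0.00592296,  0.06016763]))]
catch_top [(0.91, array([ 0.53400837, -0.02867264,  0.05988439]))]
10.1 [ 0.55831153 -0.01632546  0.34094028] [-0.09450507  0.3323674  -0.79101886]
```

View pics/w5.png

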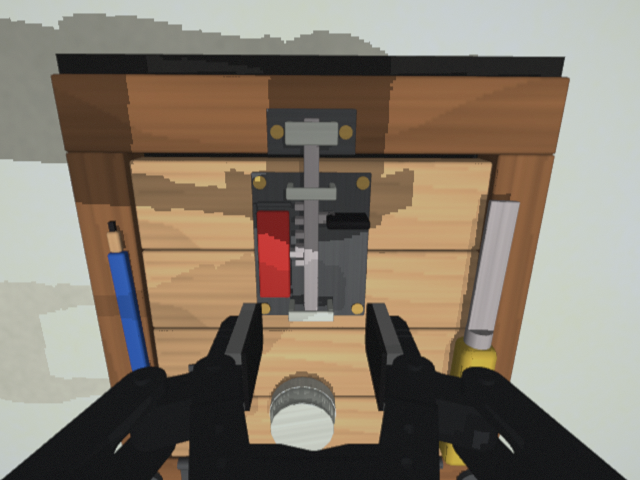

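The last picture shows the bar through the keeper (row ~130), the tab at (348,221), and the catch back up at 60 mm, so its tooth is in the notch. The tools look untouched.

```bash
python3 -c "
from h import *
print(workorder.hand_in())"
```

```text
the job is handed in; nothing more can be done
None
```

The bolt is fully home in its keeper and the catch has sprung up and locked it; the catch stayed pressed throughout the push, and the job was handed in at about 10 s, with the arm clear and nothing else touched.

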